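# Find the concealed child-safety catch of a worktop drawer box and open the drawer

### The job

The kitchen scissors are kept in the child-safe drawer box on the worktop. Its catch is concealed under the ribbed wooden trim along the box's front top edge: stroke a fingertip lightly along the trim until you feel the place that gives way, press it gently down to the bottom until the drawer springs ajar, then take the drawer by its front and draw it all the way out to its stop and leave it so. The trim is thin wood, so never bear hard on it or force the shut box, and leave the mug, the spice jar and the little dish where they are.

Things in the scene. Friction and masses are not known exactly. Their poses are not given: they have to be found in the camera images.
- box: Oak-coloured drawer box fixed to the worktop: 190 mm deep (x), 330 wide (y), 64 high. Origin on the worktop under its centre; own x from the drawer front (x = -95 mm) to the back, y to the left seen from the front, z up. A plain panel without handle (14 mm thick, 328 wide, z = 6 to 63 mm) covers the whole front; while shut it lies against the box with no gap to grip.
- trim_left (a point): Left (+y) end of the trim, on its centre line, at the height of the box top (64 mm). The trim is a ribbed strip of darker wood, 34 mm wide (box x = -78 to -44 mm) and 280 mm long, its ribs 10 mm apart and running across it. It is level and flush with the top, right behind the drawer front, and smooth to slide on. The wood is thin: over 30 N on it would split it.
- trim_right (a point): Right (-y) end of the trim, likewise. Somewhere along the trim, not to be seen and different each time, a piece 40 mm long and as wide as the trim is a sprung cover over a straight-sided recess; the rest is solid. The piece yields at about 1 N and sinks 7 mm at under 2.5 N, then meets the catch. A finger that overlaps the solid trim beside it is stopped: press in its middle.
- trim_mid (a point): Middle of the trim, on its centre line, at the height of the top. The catch under the hidden piece starts to move at about 4 N more and takes some 9 to 15 N in all to the bottom, 14 mm below the top; from about 12 mm down it lets the drawer go and a spring pushes that out by about 47 mm. The piece comes up again when released.
- front_edge (a point): Middle of the top edge of the drawer's front panel, half-way through its 14 mm thickness, 63 mm above the worktop; it moves with the drawer. When the drawer is ajar the panel stands free, with about 47 mm of clear space for a finger between it and the box; what lies in the drawer is under 30 mm above the worktop.
- drawer (a joint): How far the drawer is out, along the box's -x: 0 shut (up to 2 mm of play), about 0.047 m when sprung ajar, 0.085 m at the stop. It moves with about 1 N of friction plus 20 N per m/s of damping and stays where it is left.
- mug: White dotted mug, 82 mm across, 91 mm high, to the left of the box, loose. Origin at its foot. To be left alone.
- spice_jar: Spice jar with a dark cap, 41 mm across, 105 mm high, to the right of the box, loose. Origin at its foot. To be left alone.
- egg_dish: Small white dish, 57 mm across, 27 mm high, loose on the rear part of the top of the box. Origin at its foot. To be left alone.

How it is judged:
By the outcome, as a careful person would: the job done as asked, in the order asked, and still so for the second after the job is handed in, with the robot touching nothing.
It also fails if it takes over 64 s, if anything falls off the work surface, if the arm or the gripper's body presses on something with over 40 N, if the wrist force passes 120 N, or if a joint passes its speed limit or range.

### The arm

A 6-joint arm with a two-finger parallel gripper is mounted at the origin on a cart in front of the work surface, level with it; the furniture and walls round the work are solid. World frame = base frame: x ahead of the robot, y to its left, z up, the work surface at z = 0. Lengths are in mm, angles in rad, forces in N, time in s.
With the tool pointing down it reaches from about 350 to 975 mm from the base axis. Payload 7.1 kg.
Tool frame: the origin (TCP) lies at the very end of the fingers, on their centre line; the grasp point (between the pads) lies 19 mm behind it; z points along the fingers, y is the line along which they close (so a half turn about z gives the same grasp; the last joint's range is limited). The gripper opens to 88 mm and grips with 3 to 60 N. Pads are 20 mm wide; open, the fingers measure 115 mm over their backs; the gripper's body (75 mm by 178 mm) begins 61 mm behind the grasp point.
Start: joints at [-1.261, 0.423, 1.63, -0, 1.089, -0.019], TCP at [201.834, -591.496, 222.675] pointing down, gripper open.
Joint ranges: [-3, 3], [-0.9, 2.11], [0.09, 2.58], [-1.31, 4.45], [0.11, 2.69], [-2.54, 2.54]. Speed limits (rad/s): [2.39, 2.39, 3.01, 3.14, 3.14, 3.14].

### API

Orientations are given as a rotation vector (axis times angle).
In Python, from workcell import get_obs, get_image, job, models gives the robot as it stands.
- The arm moves only by the tool jog_arm, never from a script. Its argument "increments" is one flat list of numbers, 7 for each row, row after row: the turn, a rotation vector about the tool's x, y, z in degrees, then the shift along the tool's x, y, z in mm, then the opening in per cent of the stroke, from 0 (shut) to 100 (fully open). A call has 1 to 12 rows; each row shifts and turns the commanded pose from where the row before left it, along the tool's axes as they then stand; what a row does not reach is not made up. A row lasts 1/8 s, in which the tool goes at most 62.5 mm and 10.7 degrees, less where a joint would pass 70% of its speed; a pose out of reach is approached as far as the arm can. A call is refused whole if a number of a shift passes 62.5 or a number of a turn 10.7, either way. A call with a gripper value outside its range is refused whole. The fingers move at their own pace and stop on an object; the grip force is fixed at half the most. Time passes only in rows, so rows that do not move let the fingers close. It gives the time, the measured TCP pose, the force, the opening and the grip force at its end, in the units of the state.
- get_obs(): the state, without advancing time (a new reading comes with each control period).
- get_image(name): name is "side" or "top"; returns a dict with "pixels" (420x560x3 uint8, blue, green, red), "depth" (420x560 float32, mm along the optical axis (not along the pixel's ray), 0 where there is no reading), "fx", "fy", "cx", "cy" (pixels), "cam_to_world" (4x4, takes a point from camera to world coordinates). Camera axes: x right, y up, looking along -z (the intrinsics and any distortion apply to the point x, -y, -z); pixel columns grow to the right and rows downward; lengths in mm; the calibration is good to about 2 mm. A picture is of the moment at which its call begins.
- job.close_job(): hands the job in; it is judged then, once.
Trained networks look in the newest picture that a camera, given by its name, has taken for a name from the list of things; names that differ only in an ending like _2 or _b are one class to them, and where a whole thing is asked for, a point or a joint stands for the part that bears it (a point fixed in the world has none). Each returns a list of dicts, best first, with "p" (0 to 1); they miss things now and then, are a little off and sometimes report something else, mostly with a low value. They report only what shows in the picture. A call takes as long as a camera call.
- models.look_for(target, camera): "centre" ([x, y, z] in mm, in world coordinates, good to about 4 mm: the middle of the surface that is visible of it).
- models.regions_of(target, camera): "region" (420x560 bool, what is visible of it).
The state is a dict: "t": time; "qpos": joint angles; "qvel": joint speeds; "joint_torque": joint torques, N m; "ee_pos": TCP position; "orientation": TCP orientation; "ft_force": force on the tool from outside, world axes, zero at the start; "moment": the same for the moment, N m; "width": finger opening in mm; "grasp_force": force on a finger pad.
Only numpy, scipy, OpenCV 4.12 (cv2) and the standard library are available. Lean on these libraries where they do the work, as an engineer would, in place of code of your own. Each camera call takes 0.05 s, during which the arm holds its last target. There are 200 camera calls.

## Working session

There is one attempt and no reset: what is moved stays moved. The work goes in short steps, Python scripts to look and compute and a tool call to move; the robot and the scene stay as the last step left them, time stands still between calls to the robot, and variables do not carry over. Pictures are saved under pics/ and viewed, at most 10 in all, crops included, and the job is handed in when it is done.

Besides the shell and the picture viewer there is one more tool, called as a command line: name --argument value ..., lists and objects as JSON in quotes. jog_arm: Moves the arm, as the interface text tells. Its arguments: {"type":"object","properties":{"increments":{"type":"array"}},"required":["increments"]}

```bash
mkdir -p pics; cat > h.py <<'E'
import numpy as np, cv2
from workcell import get_obs, get_image, job, models
def world(im,mask):
    v,u=np.nonzero(mask&(im["depth"]>0)); d=im["depth"][v,u]
    p=np.c_[(u-im["cx"])/im["fx"]*d,-(v-im["cy"])/im["fy"]*d,-d,np.ones(len(d))]
    return (p@np.array(im["cam_to_world"]).T)[:,:3]
E
python3 - <<'E'
from h import *
o=get_obs(); print({k:np.round(v,3) for k,v in o.items()})
ims={c:get_image(c) for c in("top","side")}
cv2.imwrite("pics/a.png",cv2.resize(np.hstack([ims["top"]["pixels"],ims["side"]["pixels"]]),(800,300)))
cv2.imwrite("pics/top.png",ims["top"]["pixels"])
for c in("top","side"):
  print(c,np.round(ims[c]["cam_to_world"],3).tolist())
  for n in("box","trim_left","trim_mid","trim_right","front_edge","mug","spice_jar","egg_dish"):
    print(c,n,[(np.round(r["centre"]),round(r["p"],2)) for r in models.look_for(n,c)[:2]])
E
```

```text
{'t': np.float64(0.0), 'qpos': array([-1.261,  0.424,  1.631,  0.   ,  1.089, -0.019]), 'qvel': array([-0.   ,  0.001, -0.001,  0.   ,  0.002, -0.   ]), 'joint_torque': array([-1.0000e-03, -5.4463e+01, -2.7367e+01,  6.4000e-02,  2.3000e-02,
       -0.0000e+00]), 'ee_pos': array([ 201.668, -590.982,  221.928]), 'orientation': array([-3.098, -0.514,  0.   ]), 'ft_force': array([-0.17 , -0.768,  0.16 ]), 'moment': array([-0.058,  0.033,  0.022]), 'grasp_force': np.float64(0.0), 'width': np.float64(88.051)}
top [[0.01, 0.98, -0.198, 347.32], [-1.0, 0.012, 0.011, 6.068], [0.013, 0.198, 0.98, 1244.645], [0.0, 0.0, 0.0, 1.0]]
top box [(array([598., -30.,  67.]), 0.78)]
top trim_left [(array([599., -30.,  64.]), 0.83)]
top trim_mid [(array([598., -24.,  63.]), 0.93)]
top trim_right [(array([595., -27.,  66.]), 0.65), (array([545., 232.,  37.]), 0.57)]
top front_edge [(array([501., -40.,  63.]), 0.58)]
top mug [(array([545., 233.,  38.]), 0.64)]
top spice_jar [(array([ 563., -262.,  103.]), 0.88)]
top egg_dish [(array([ 658., -129.,   72.]), 0.71)]
side [[0.98, 0.116, -0.165, 420.099], [-0.201, 0.626, -0.753, -731.719], [0.016, 0.771, 0.637, 685.728], [0.0, 0.0, 0.0, 1.0]]
side box [(array([599., -95.,  64.]), 0.89)]
side trim_left [(array([596., -94.,  68.]), 0.92)]
side trim_mid [(array([597., -91.,  65.]), 0.93)]
side trim_right [(array([594., -98.,  66.]), 0.95)]
side front_edge [(array([ 655., -121.,   81.]), 0.75), (array([507., -87.,  63.]), 0.59)]
side mug []
side spice_jar [(array([ 561., -287.,   80.]), 0.92)]
side egg_dish [(array([ 652., -122.,   80.]), 0.79)]
```

View pics/a.png

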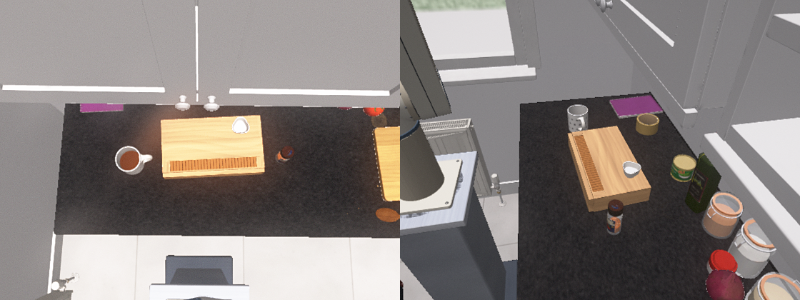

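View pics/top.png

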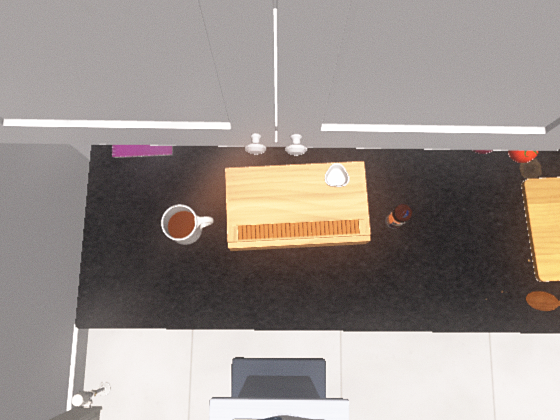

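The top picture shows the box at pixels (225–370, 162–250) with the trim at (236–360, 220–240). The mug is at (182, 223), the jar at (400, 215) and the dish at (336, 176). I'll fit the box pose from depth next.

```bash
python3 - <<'E'
from h import *
for c in("top","side"):
  im=get_image(c); m=np.ones(im["depth"].shape,bool); m&=im["depth"]>0
  P=world(im,m); px=im["pixels"][m].astype(int)
  s=(abs(P[:,2]-64)<6)&(abs(P[:,0]-598)<150)&(abs(P[:,1]+28)<200)
  hsv=cv2.cvtColor(im["pixels"],cv2.COLOR_BGR2HSV)[m]
  if c=="side": print("box hsv",np.median(hsv[s],0))
  big=np.zeros(m.shape,np.uint8); big[m]=s
  n,l,st,ce=cv2.connectedComponentsWithStats(big); k=1+np.argmax(st[1:,4])
  sel=(l==k)[m]
  Q=P[sel]; print(c,"top z",np.median(Q[:,2]),len(Q)); print(" rect",cv2.minAreaRect(Q[:,:2].astype(np.float32)), np.round(cv2.boxPoints(cv2.minAreaRect(Q[:,:2].astype(np.float32)))).tolist())
  # darker wood: low green relative to red
  r=px[:,1]/(px[:,2]+1.); t=sel&(r<np.median(r[sel])-0.1)&(P[:,0]<598)
  big[:]=0; big[m]=t; big=cv2.morphologyEx(big,cv2.MORPH_CLOSE,np.ones((5,5))); big=cv2.morphologyEx(big,cv2.MORPH_OPEN,np.ones((5,5)))
  T=P[(big[m]>0)]; print(" trim",len(T)); 
  if len(T): print(cv2.minAreaRect(T[:,:2].astype(np.float32)), np.round(cv2.boxPoints(cv2.minAreaRect(T[:,:2].astype(np.float32)))).tolist())
  for n in("mug","spice_jar"):
    R=models.regions_of(n,c)
    if R: W=world(im,R[0]["region"]); print(" ",n,np.round(np.percentile(W,[2,98],axis=0)).tolist())
E
```

```text
top top z 63.4489512244362 10664
 rect ((592.5169677734375, -36.8260498046875), (191.7051239013672, 330.1469421386719), 3.6857705116271973) [[486.0, 122.0], [507.0, -208.0], [699.0, -195.0], [678.0, 134.0]]
 trim 1905
((530.5869140625, -41.27113342285156), (39.384334564208984, 279.88751220703125), 3.7069969177246094) [[502.0, 97.0], [520.0, -182.0], [559.0, -180.0], [541.0, 100.0]]
  mug [[502.0, 167.0, 10.0], [578.0, 267.0, 92.0]]
  spice_jar [[547.0, -289.0, 9.0], [583.0, -253.0, 109.0]]
box hsv [ 15. 107. 223.]
side top z 63.506870425404145 7239
 rect ((593.4976196289062, -34.27128601074219), (191.39549255371094, 334.4255065917969), 3.7619550228118896) [[487.0, 126.0], [509.0, -207.0], [700.0, -195.0], [678.0, 139.0]]
 trim 1075
((532.7401733398438, -35.62005615234375), (32.28095626831055, 283.0943908691406), 3.763735055923462) [[507.0, 105.0], [526.0, -178.0], [558.0, -176.0], [540.0, 107.0]]
  mug [[503.0, 162.0, 10.0], [581.0, 270.0, 90.0]]
  spice_jar [[548.0, -292.0, 5.0], [586.0, -257.0, 107.0]]
```

jog_arm --increments '[0, 0, -10.7, 0, 0, 0, 100, 0, 0, -10.7, 0, 0, 0, 100, 0, 0, -10.7, 0, 0, 0, 100, 0, 0, -10.7, 0, 0, 0, 100, 0, 0, -10.7, 0, 0, 0, 100, 0, 0, -10.7, 0, 0, 0, 100, 0, 0, -10.6, 0, 0, 0, 100, 0, 0, 0, 0, 0, 0, 100]'

```text
t: 2.2
ee_pos: [201.8, -591.5, 222.7]
orientation: [2.152, 2.289, 0.0]
ft_force: [-1.0, -0.3, 0.0]
width: 87.9
grasp_force: 0.0
```

jog_arm --increments '[0, 0, 0, 34.5, 26, 0, 100, 0, 0, 0, 34.5, 26, 0, 100, 0, 0, 0, 34.5, 26, 0, 100, 0, 0, 0, 34.5, 26, 0, 100, 0, 0, 0, 34.5, 26, 0, 100, 0, 0, 0, 34.5, 26, 0, 100, 0, 0, 0, 34.5, 26, 0, 100, 0, 0, 0, 34.5, 26, 0, 100, 0, 0, 0, 34.5, 26, 0, 100, 0, 0, 0, 34.5, 26, 0, 100, 0, 0, 0, 34.5, 26, 0, 100, 0, 0, 0, 0, 0, 0, 100]'

```text
t: 3.7
ee_pos: [464.4, -192.8, 222.8]
orientation: [2.15, 2.29, 0.001]
ft_force: [-1.0, 0.1, 0.3]
width: 87.6
grasp_force: 0.0
```

jog_arm --increments '[0, 0, 0, 18.3, 13.5, 0, 100, 0, 0, 0.2, 18.3, 13.5, 0, 100, 0, 0, 0, 0, 0, 50, 100, 0, 0, 0, 0, 0, 50, 100, 0, 0, 0, 0, 0, 42, 100, 0, 0, 0, 0, 0, 0, 100]'

```text
t: 4.45
ee_pos: [485.2, -156.4, 78.3]
orientation: [-2.153, -2.28, 0.004]
ft_force: [-0.4, 0.4, 1.1]
width: 88.1
grasp_force: 0.0
```

```bash
python3 - <<'E'
from h import *
im=get_image("side"); cv2.imwrite("pics/b.png",cv2.resize(im["pixels"][130:330,180:400],(800,727)) [:600])
t=get_image("top"); cv2.imwrite("pics/c.png",cv2.resize(t["pixels"][140:290,200:400],(800,600)))
print(get_obs()["ee_pos"],get_obs()["ft_force"])
E
```

```text
[ 487.98613999 -157.10236874   81.41461876] [-0.44526201  0.43860504  0.91798367]
```

View pics/b.png

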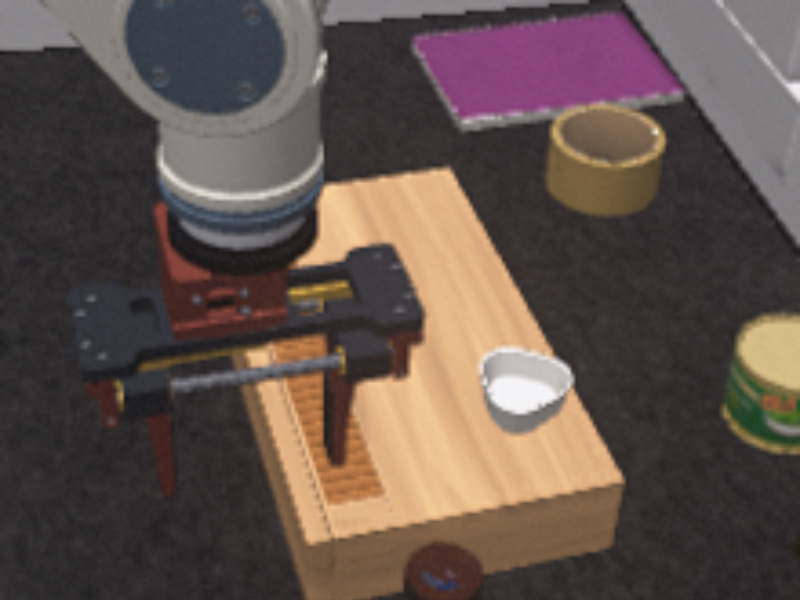

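The rear fingertip, at (340, 462) in this picture, hovers over the trim's right end, with clear air round it. I'll make the first touch carefully.

jog_arm --increments '[0, 0, 0, 0, 0, 8, 100, 0, 0, 0, 0, 0, 6, 100, 0, 0, 0, 0, 0, 1, 100, 0, 0, 0, 0, 0, 1, 100, 0, 0, 0, 0, 0, 0, 100]'

```text
t: 5.18
ee_pos: [487.9, -156.4, 64.8]
orientation: [2.154, 2.287, 0.0]
ft_force: [-0.2, -0.1, -0.0]
width: 87.7
grasp_force: 0.0
```

jog_arm --increments '[0, 0, 0, 0, 0, 1, 100, 0, 0, 0, 0, 0, 0, 100]'

```text
t: 5.42
ee_pos: [488.0, -156.4, 64.3]
orientation: [2.153, 2.287, 0.0]
ft_force: [-1.8, -0.0, 7.7]
width: 87.8
grasp_force: 3.5
```

jog_arm --increments '[0, 0, 0, 0, 0, 1, 100, 0, 0, 0, 0, 0, 0, 100]'

```text
t: 5.68
ee_pos: [488.1, -156.4, 64.1]
orientation: [2.153, 2.287, 0.001]
ft_force: [-6.2, 1.8, 17.4]
width: 87.6
grasp_force: 8.8
```

Contact with solid wood comes at z = 64.3, and the stiffness is about 10 N/mm. I'll probe lightly, hopping in 18 mm steps about 0.5 mm below the surface.

jog_arm --increments '[0, 0, 0, 0, 0, -5, 100, 0, 0, 0, 9, 0, 0, 100, 0, 0, 0, 9, 0, 0, 100, 0, 0, 0, 0, 0, 0, 100, 0, 0, 0, 0, 0, 3, 100, 0, 0, 0, 0, 0, 1, 100, 0, 0, 0, 0, 0, 0, 100]'

```text
t: 6.55
ee_pos: [486.9, -138.3, 64.2]
orientation: [2.154, 2.287, 0.001]
ft_force: [-2.8, 2.8, 10.2]
width: 87.9
grasp_force: 5.2
```

jog_arm --increments '[0, 0, 0, 0, 0, -4, 100, 0, 0, 0, 9, 0, 0, 100, 0, 0, 0, 9, 0, 0, 100, 0, 0, 0, 0, 0, 0, 100, 0, 0, 0, 0, 0, 3, 100, 0, 0, 0, 0, 0, 1, 100, 0, 0, 0, 0, 0, 0, 100]'

```text
t: 7.42
ee_pos: [485.9, -120.4, 64.2]
orientation: [2.154, 2.287, 0.001]
ft_force: [-2.1, 3.2, 9.5]
width: 87.7
grasp_force: 5.0
```

jog_arm --increments '[0, 0, 0, 0, 0, -4, 100, 0, 0, 0, 9, 0, 0, 100, 0, 0, 0, 9, 0, 0, 100, 0, 0, 0, 0, 0, 0, 100, 0, 0, 0, 0, 0, 3, 100, 0, 0, 0, 0, 0, 1, 100, 0, 0, 0, 0, 0, 0, 100]'

```text
t: 8.3
ee_pos: [484.8, -102.4, 64.2]
orientation: [2.154, 2.287, 0.001]
ft_force: [-3.4, 2.7, 9.6]
width: 88.0
grasp_force: 5.1
```

jog_arm --increments '[0, 0, 0, 0, 0, -4, 100, 0, 0, 0, 9, 0, 0, 100, 0, 0, 0, 9, 0, 0, 100, 0, 0, 0, 0, 0, 0, 100, 0, 0, 0, 0, 0, 3, 100, 0, 0, 0, 0, 0, 1, 100, 0, 0, 0, 0, 0, 0, 100]'

```text
t: 9.18
ee_pos: [483.7, -84.4, 64.2]
orientation: [2.154, 2.287, 0.001]
ft_force: [-3.9, 2.8, 10.0]
width: 87.7
grasp_force: 5.2
```

jog_arm --increments '[0, 0, 0, 0, 0, -4, 100, 0, 0, 0, 9, 0, 0, 100, 0, 0, 0, 9, 0, 0, 100, 0, 0, 0, 0, 0, 0, 100, 0, 0, 0, 0, 0, 3, 100, 0, 0, 0, 0, 0, 1, 100, 0, 0, 0, 0, 0, 0, 100]'

```text
t: 10.05
ee_pos: [482.6, -66.4, 64.2]
orientation: [2.154, 2.287, 0.001]
ft_force: [-3.2, 2.6, 10.1]
width: 87.8
grasp_force: 5.2
```

jog_arm --increments '[0, 0, 0, 0, 0, -4, 100, 0, 0, 0, 9, 0, 0, 100, 0, 0, 0, 9, 0, 0, 100, 0, 0, 0, 0, 0, 0, 100, 0, 0, 0, 0, 0, 3, 100, 0, 0, 0, 0, 0, 1, 100, 0, 0, 0, 0, 0, 0, 100]'

```text
t: 10.92
ee_pos: [481.5, -48.5, 64.2]
orientation: [2.154, 2.287, 0.001]
ft_force: [-3.4, 2.4, 10.9]
width: 87.9
grasp_force: 5.3
```

jog_arm --increments '[0, 0, 0, 0, 0, -4, 100, 0, 0, 0, 9, 0, 0, 100, 0, 0, 0, 9, 0, 0, 100, 0, 0, 0, 0, 0, 0, 100, 0, 0, 0, 0, 0, 3, 100, 0, 0, 0, 0, 0, 1, 100, 0, 0, 0, 0, 0, 0, 100]'

```text
t: 11.8
ee_pos: [480.4, -30.5, 64.2]
orientation: [2.154, 2.287, 0.001]
ft_force: [-3.0, 2.6, 9.9]
width: 87.6
grasp_force: 5.3
```

jog_arm --increments '[0, 0, 0, 0, 0, -4, 100, 0, 0, 0, 9, 0, 0, 100, 0, 0, 0, 9, 0, 0, 100, 0, 0, 0, 0, 0, 0, 100, 0, 0, 0, 0, 0, 3, 100, 0, 0, 0, 0, 0, 1, 100, 0, 0, 0, 0, 0, 0, 100]'

```text
t: 12.68
ee_pos: [479.3, -12.5, 64.2]
orientation: [2.154, 2.287, 0.001]
ft_force: [-3.4, 2.8, 10.9]
width: 87.5
grasp_force: 5.3
```

jog_arm --increments '[0, 0, 0, 0, 0, -4, 100, 0, 0, 0, 9, 0, 0, 100, 0, 0, 0, 9, 0, 0, 100, 0, 0, 0, 0, 0, 0, 100, 0, 0, 0, 0, 0, 3, 100, 0, 0, 0, 0, 0, 1, 100, 0, 0, 0, 0, 0, 0, 100]'

```text
t: 13.55
ee_pos: [478.2, 5.4, 64.2]
orientation: [2.154, 2.287, 0.001]
ft_force: [-3.1, 2.9, 10.9]
width: 87.9
grasp_force: 5.4
```

jog_arm --increments '[0, 0, 0, 0, 0, -4, 100, 0, 0, 0, 9, 0, 0, 100, 0, 0, 0, 9, 0, 0, 100, 0, 0, 0, 0, 0, 0, 100, 0, 0, 0, 0, 0, 3, 100, 0, 0, 0, 0, 0, 1, 100, 0, 0, 0, 0, 0, 0, 100]'

```text
t: 14.42
ee_pos: [477.1, 23.4, 64.2]
orientation: [2.154, 2.287, 0.001]
ft_force: [-3.5, 2.7, 10.3]
width: 87.9
grasp_force: 5.3
```

jog_arm --increments '[0, 0, 0, 0, 0, -4, 100, 0, 0, 0, 9, 0, 0, 100, 0, 0, 0, 9, 0, 0, 100, 0, 0, 0, 0, 0, 0, 100, 0, 0, 0, 0, 0, 3, 100, 0, 0, 0, 0, 0, 1, 100, 0, 0, 0, 0, 0, 0, 100]'

```text
t: 15.3
ee_pos: [476.1, 41.4, 64.2]
orientation: [2.154, 2.287, 0.001]
ft_force: [-3.3, 2.6, 11.2]
width: 87.9
grasp_force: 5.4
```

jog_arm --increments '[0, 0, 0, 0, 0, -4, 100, 0, 0, 0, 9, 0, 0, 100, 0, 0, 0, 9, 0, 0, 100, 0, 0, 0, 0, 0, 0, 100, 0, 0, 0, 0, 0, 3, 100, 0, 0, 0, 0, 0, 1, 100, 0, 0, 0, 0, 0, 0, 100]'

```text
t: 16.18
ee_pos: [475.0, 59.4, 64.1]
orientation: [2.154, 2.287, 0.001]
ft_force: [-2.7, 1.3, 9.6]
width: 87.6
grasp_force: 4.5
```

jog_arm --increments '[0, 0, 0, 0, 0, -4, 100, 0, 0, 0, 9, 0, 0, 100, 0, 0, 0, 8, 0, 0, 100, 0, 0, 0, 0, 0, 0, 100, 0, 0, 0, 0, 0, 3, 100, 0, 0, 0, 0, 0, 1, 100, 0, 0, 0, 0, 0, 0, 100]'

```text
t: 17.05
ee_pos: [473.8, 76.2, 63.6]
orientation: [-2.154, -2.287, 0.0]
ft_force: [-0.5, 0.2, 0.3]
width: 87.8
grasp_force: 0.6
```

jog_arm --increments '[0, 0, 0, 0, 0, -4, 100, 0, 0, 0, -9, 0, 0, 100, 0, 0, 0, 0, 0, 0, 100, 0, 0, 0, 0, 0, 3, 100, 0, 0, 0, 0, 0, 1, 100, 0, 0, 0, 0, 0, 0, 100]'

```text
t: 17.8
ee_pos: [474.5, 67.2, 63.7]
orientation: [2.154, 2.287, -0.0]
ft_force: [-0.4, -1.6, 2.4]
width: 88.2
grasp_force: 1.7
```

It gives way at y = 76, and also at y = 67. One more probe on the far side will centre it.

jog_arm --increments '[0, 0, 0, 0, 0, -4, 100, 0, 0, 0, 8, 0, 0, 100, 0, 0, 0, 8, 0, 0, 100, 0, 0, 0, 0, 0, 0, 100, 0, 0, 0, 0, 0, 3, 100, 0, 0, 0, 0, 0, 1, 100, 0, 0, 0, 0, 0, 0, 100]'

```text
t: 18.68
ee_pos: [473.4, 83.2, 63.6]
orientation: [-2.154, -2.287, 0.0]
ft_force: [0.7, 1.0, 1.0]
width: 87.9
grasp_force: 0.6
```

jog_arm --increments '[0, 0, 0, 0, 0, -4, 100, 0, 0, 0, -20, 0, 0, 100, 0, 0, 0, 0, 0, 0, 100, 0, 0, 0, 0, 0, 3, 100, 0, 0, 0, 0, 0, 1, 100, 0, 0, 0, 0, 0, 0, 100]'

```text
t: 19.42
ee_pos: [474.8, 63.5, 64.0]
orientation: [2.153, 2.287, 0.0]
ft_force: [-2.5, -1.6, 8.0]
width: 87.5
grasp_force: 3.6
```

jog_arm --increments '[0, 0, 0, 0, 0, -4, 100, 0, 0, 0, 12.5, 0, 0, 100, 0, 0, 0, 0, 0, 0, 100, 0, 0, 0, 0, 0, 4, 100, 0, 0, 0, 0, 0, 3, 100, 0, 0, 0, 0, 0, 2, 100, 0, 0, 0, 0, 0, 0, 100]'

```text
t: 20.3
ee_pos: [473.9, 75.7, 58.5]
orientation: [-2.154, -2.287, 0.0]
ft_force: [-0.1, 2.3, 1.4]
width: 87.5
grasp_force: 0.9
```

jog_arm --increments '[0, 0, 0, 0, 0, 1, 100, 0, 0, 0, 0, 0, 1, 100, 0, 0, 0, 0, 0, 1, 100, 0, 0, 0, 0, 0, 0, 100]'

```text
t: 20.8
ee_pos: [473.9, 75.7, 56.2]
orientation: [2.154, 2.287, 0.0]
ft_force: [-2.3, 1.0, 9.7]
width: 87.8
grasp_force: 4.4
```

jog_arm --increments '[0, 0, 0, 0, 0, 1, 100, 0, 0, 0, 0, 0, 1, 100, 0, 0, 0, 0, 0, 1, 100, 0, 0, 0, 0, 0, 0, 100]'

```text
t: 21.3
ee_pos: [473.9, 75.7, 53.2]
orientation: [2.154, 2.287, 0.001]
ft_force: [-2.1, 1.3, 9.7]
width: 87.7
grasp_force: 4.7
```

jog_arm --increments '[0, 0, 0, 0, 0, 1, 100, 0, 0, 0, 0, 0, 1, 100, 0, 0, 0, 0, 0, 0, 100]'

```text
t: 21.68
ee_pos: [474.0, 75.7, 51.3]
orientation: [2.154, 2.287, 0.001]
ft_force: [-2.8, 1.8, 11.3]
width: 87.9
grasp_force: 5.7
```

jog_arm --increments '[0, 0, 0, 0, 0, 1, 100, 0, 0, 0, 0, 0, 0.5, 100, 0, 0, 0, 0, 0, 0, 100, 0, 0, 0, 0, 0, 0, 100, 0, 0, 0, 0, 0, 0, 100, 0, 0, 0, 0, 0, 0, 100]'

```text
t: 22.42
ee_pos: [474.1, 75.7, 50.4]
orientation: [2.153, 2.287, 0.001]
ft_force: [-4.9, 0.1, 18.6]
width: 87.7
grasp_force: 9.4
```

```bash
python3 - <<'E'
from h import *
im=get_image("side"); cv2.imwrite("pics/d.png",cv2.resize(im["pixels"][130:280,180:380],(800,600)))
E
```

```text
(no output)
```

View pics/d.png

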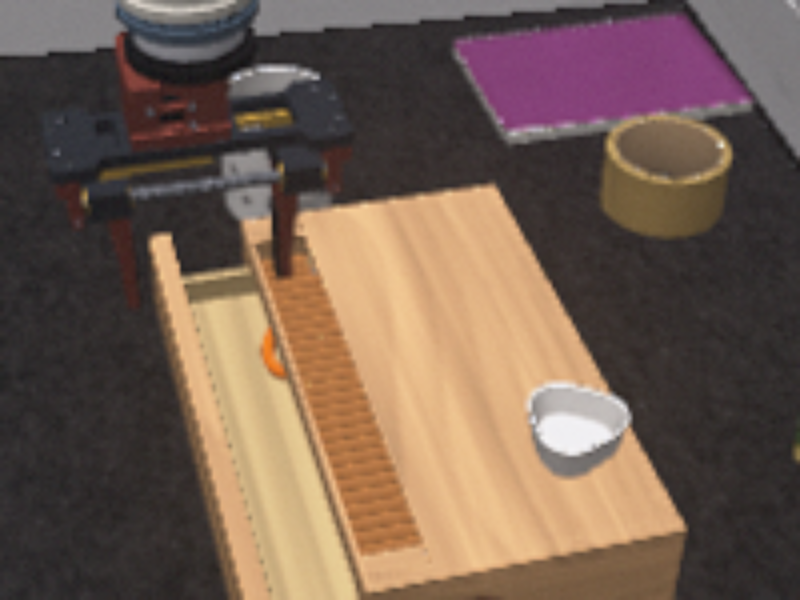

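The drawer has sprung ajar: the panel runs from (160, 240) to (250, 590), clear of the box, and nothing else has moved. I'll raise the fingers, go over the panel's middle and measure the panel.

jog_arm --increments '[0, 0, 0, 0, 0, -20, 100, 0, 0, 0, 0, 0, -40, 100, 0, 0, 0, 0, 0, 0, 100, 0, 0, 0, -30, -6, 0, 57, 0, 0, 0, -30, -6, 0, 57, 0, 0, 0, -30, -6, 0, 57, 0, 0, 0, -29, -5, 0, 57, 0, 0, 0, 0, 0, 0, 57, 0, 0, 0, 0, 0, 0, 57]'

```text
t: 23.6
ee_pos: [457.7, -44.1, 108.6]
orientation: [-2.154, -2.286, 0.001]
ft_force: [-0.0, -0.1, 0.2]
width: 50.4
grasp_force: 0.0
```

```bash
python3 - <<'E'
from h import *
R=np.array([[.9979,.0649],[-.0649,.9979]]) # world->box
b=lambda p:R@(np.array(p)[:2]-[593,-35.5])
o=get_obs(); print(o["ee_pos"],b(o["ee_pos"]),o["width"],o["ft_force"])
for c in("top","side"):
  im=get_image(c); P=world(im,im["depth"]>0); Q=(P[:,:2]-[593,-35.5])@R.T
  s=(abs(P[:,2]-63)<5)&(Q[:,0]<-105)&(Q[:,0]>-165)&(abs(Q[:,1])<150)&(abs(Q[:,1])>55)
  print(c,s.sum(),np.round(np.percentile(Q[s,0],[2,10,50,90,98]),1))
im=get_image("side"); cv2.imwrite("pics/e.png",cv2.resize(im["pixels"][130:280,180:380],(800,600)))
E
```

```text
[457.65370157 -44.09705717 108.59499386] [-135.62002021    0.20497141] 50.37574170751244 [-0.00564331 -0.11650143  0.2036723 ]
top 270 [-142.1 -140.9 -135.6 -129.8 -128.8]
side 361 [-141.1 -140.2 -134.5 -128.8 -127.5]
```

View pics/e.png

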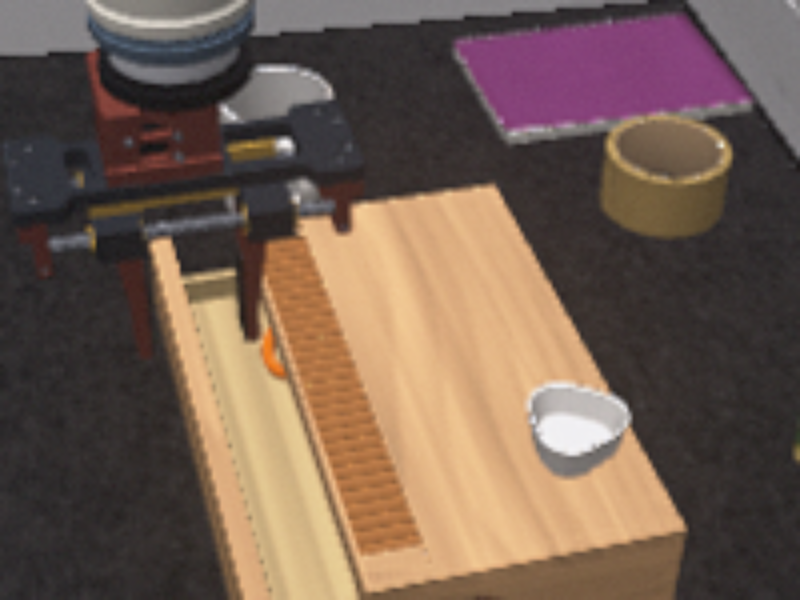

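The fingers straddle the panel, with the rear one at (250, 335) over the gap. The panel centre is at box x = -135 and the TCP at -135.6. I'll lower and grip.

jog_arm --increments '[0, 0, 0, 0, 0, 25, 57, 0, 0, 0, 0, 0, 25, 57, 0, 0, 0, 0, 0, 20, 57, 0, 0, 0, 0, 0, 0, 57, 0, 0, 0, 0, 0, 0, 35, 0, 0, 0, 0, 0, 0, 20, 0, 0, 0, 0, 0, 0, 5, 0, 0, 0, 0, 0, 0, 5, 0, 0, 0, 0, 0, 0, 5, 0, 0, 0, 0, 0, 0, 5]'

```text
t: 25.0
ee_pos: [458.3, -44.5, 39.6]
orientation: [2.153, 2.287, 0.0]
ft_force: [-1.2, 1.0, 6.2]
width: 13.7
grasp_force: 30.0
```

jog_arm --increments '[0, 0, 0, 0, -4, 0, 5, 0, 0, 0, 0, -7, 0, 5, 0, 0, 0, 0, -7, 0, 5, 0, 0, 0, 0, -7, 0, 5, 0, 0, 0, 0, -5, 0, 5, 0, 0, 0, 0, -4, 0, 5, 0, 0, 0, 0, -1, 0, 5, 0, 0, 0, 0, 0, 0, 5, 0, 0, 0, 0, 0, 0, 5]'

```text
t: 26.12
ee_pos: [423.0, -46.8, 39.5]
orientation: [2.153, 2.287, 0.0]
ft_force: [0.1, -1.6, 7.6]
width: 14.0
grasp_force: 30.0
```

jog_arm --increments '[0, 0, 0, 0, -1, 0, 5, 0, 0, 0, 0, -1, 0, 5, 0, 0, 0, 0, 0, 0, 5]'

```text
t: 26.5
ee_pos: [421.2, -46.9, 39.5]
orientation: [2.153, 2.287, 0.001]
ft_force: [0.2, -0.2, 7.3]
width: 14.2
grasp_force: 30.0
```

jog_arm --increments '[0, 0, 0, 0, -1, 0, 5, 0, 0, 0, 0, -1, 0, 5, 0, 0, 0, 0, 0, 0, 5]'

```text
t: 26.88
ee_pos: [420.8, -47.0, 39.6]
orientation: [2.152, 2.285, 0.003]
ft_force: [6.4, 1.9, 2.4]
width: 13.9
grasp_force: 30.0
```

jog_arm --increments '[0, 0, 0, 0, -1, 0, 5, 0, 0, 0, 0, 0, 0, 5]'

```text
t: 27.12
ee_pos: [420.8, -47.0, 39.6]
orientation: [2.151, 2.284, 0.005]
ft_force: [8.6, 2.7, -1.5]
width: 13.6
grasp_force: 30.0
```

jog_arm --increments '[0, 0, 0, 0, 0, 0, 50, 0, 0, 0, 0, 0, 0, 50, 0, 0, 0, 0, 0, 0, 50, 0, 0, 0, 0, 0, 0, 50, 0, 0, 0, 0, 0, -15, 50, 0, 0, 0, 0, 0, -30, 50, 0, 0, 0, 0, 0, -40, 50, 0, 0, 0, 0, 0, -40, 50, 0, 0, 0, 0, 0, 0, 50, 0, 0, 0, 0, 0, 0, 50]'

```text
t: 28.38
ee_pos: [417.6, -46.8, 163.7]
orientation: [-2.154, -2.287, 0.0]
ft_force: [-0.7, -0.5, -0.7]
width: 43.8
grasp_force: 0.0
```

```bash
python3 - <<'E'
from h import *
R=np.array([[.9979,.0649],[-.0649,.9979]])
for c in("top","side"):
  im=get_image(c); P=world(im,im["depth"]>0); Q=(P[:,:2]-[593,-35.5])@R.T
  s=(abs(P[:,2]-63)<5)&(Q[:,0]<-105)&(Q[:,0]>-205)&(abs(Q[:,1])<150)&(abs(Q[:,1])>60)
  print(c,s.sum(),np.round(np.percentile(Q[s,0],[2,10,50,90,98]),1))
cv2.imwrite("pics/f.png",im["pixels"])
print(get_obs()["ee_pos"],get_obs()["ft_force"])
for n in("mug","spice_jar","egg_dish"):
    print(n,[(c,np.round(r["centre"])) for c in("top","side") for r in models.look_for(n,c)[:1]])
E
```

```text
top 253 [-179.9 -178.8 -173.4 -167.6 -166.3]
side 347 [-178.8 -177.7 -172.1 -166.5 -165.2]
[417.10537837 -46.72855591 163.02441736] [-0.21727214 -0.22523694  0.84645441]
mug [('top', array([542., 229.,  38.])), ('side', array([546., 203.,  57.]))]
spice_jar [('top', array([ 558., -264.,  104.])), ('side', array([ 561., -287.,   73.]))]
egg_dish [('top', array([ 658., -126.,   73.])), ('side', array([ 656., -120.,   83.]))]
```

View pics/f.png

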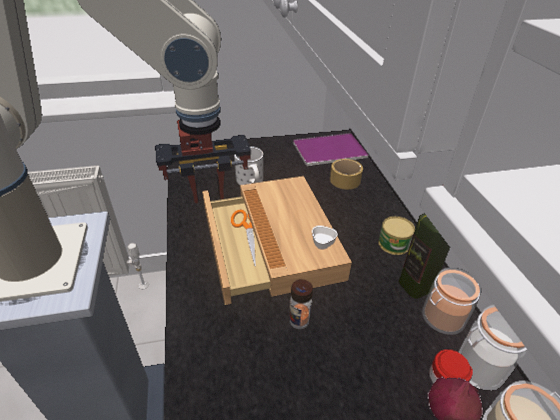

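The drawer is fully out: the panel has travelled 85 mm from shut and the scissors show at (245, 235). The gripper is clear, and the mug, jar and dish are where they were.

```bash
python3 -c "
from workcell import job
print(job.close_job())"
```

```text
the job is handed in; nothing more can be done
None
```

The catch was found near the left end of the trim and pressed with at most about 19 N, the drawer was drawn about 85 mm out to its stop and left there, the mug, jar and dish did not move, and the job was handed in after about 29 s.

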